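# Lock the stop block to the drilling jig with the quick-lock stud

## Task

Take the quick-lock stud out of the tool rack, feel its T-head down through the slot in the wooden stop block into the T-track of the drilling jig, push it down against its spring and give it a quarter turn, so that its handle lies across the track and the spring is left pulling the block down tight. The stop is already set to length, so do not shift it or the workpiece; lean gently on the stud rather than forcing it, and leave the other tools in the rack alone.

Things in the scene. Friction and masses are not known exactly. Their poses are not given: they have to be found in the camera images.
- stud: Quick-lock stud, 0.16 kg, hanging upright in the rack (one of 3 places) by its handle, a straight black plastic bar 80 mm long, 16 wide, 16 high, a steel dot in its top. Origin: centre of the bar; x along the bar, z up. Below: steel spring cup 30 mm across, 10 mm shank, then the T-head, a steel bar 28 long, 12 wide, 7 mm high (lowest 2 mm tapered to 26.5 by 10.5), only roughly parallel to the handle.
- handle_foot (a point): Centre of the handle's underside, 8 mm below the stud's origin. A grub screw fixes handle to shank, set anew each time and not measured: the head may be turned up to 25 degrees either way from parallel to the handle, and the cup's flat lower face lies 36 mm, give or take 4, below this point. With the spring relaxed the head's upper side is 28 mm, its lowest point 35 mm below the cup's face.
- stop: Stop block, dark hardwood, 96 mm (x) by 60 (y) by 30 high, 0.35 kg, loose on the jig over the track. A vertical slot 15 mm wide (x), 32 long (y), goes right through. Origin: on the slot's axis at the block's underside; the block reaches from x = -38 to +58 mm. Its y runs along the track, x across it towards the fence. Two keys under it in the track let it slide along the track only.
- slot_mouth (a point): Centre of the slot at the block's top face; the cup lands here. The spring starts to give at 3 N, then 0.7 N per mm, up to 14 mm. Once the cup has landed: 6 mm further down (7.2 N) the head is clear under the track's lips and can be turned either way; at 9 mm (9.3 N) it stands on the track's floor, a hard stop. Locked, the spring pulls the head up against the lips with about 7 N.
- jig: Drilling jig, fixed: plywood base 260 mm (x) by 400 (y), 36 high, an aluminium T-track let in flush along its whole length at x = 0, a fence along the back (front face at x = +70 mm, 36 mm above the base). Origin: on the bench under the track's middle; y along the track, x towards the fence. Track slot 16 mm wide between lips 4 mm thick; the channel under them 34 mm wide, 10 mm high.
- workpiece: Pale strip of wood, 40 by 150 by 21 mm high, lying on the jig along the fence, its end 1 mm from the -y side of the stop block. Origin: centre of its underside; y along it.
- rack: Tool rack, fixed: two plywood battens 254 mm long (x), 16 wide, 50 mm apart (inner faces at y = -25 and +25 mm), on two end boards 100 mm wide, tops all 112 mm above the bench, open between and below the battens. Origin: on the bench under its centre. Three T-handled tools hang between the battens at x = -90, 0 and +90 mm, handles across them to within about 10 degrees. Tools lift straight up.
- hexkey: T-handled hex key hanging in the rack: round black handle 16 mm thick, 86 mm long, plain 8 mm steel rod below. Origin: centre of the handle.
- boxkey: T-handled socket key hanging in the rack: thin round steel handle 10 mm thick, 100 mm long, thicker steel socket below. Origin: centre of the handle.
There are look-alikes about, which are no part of the job. What is shaped like the stud but purple is not meant.

How it is judged:
By the outcome, as a careful person would: the job done as asked, in the order asked, and still so for the second after the job is handed in, with the robot touching nothing.
It also fails if it takes over 64 s, if anything falls off the work surface, if the arm or the gripper's body presses on something with over 40 N, if the wrist force passes 120 N, or if a joint passes its speed limit or range.

## Robot

A 6-joint arm with a two-finger parallel gripper is mounted at the origin on the work surface. World frame = base frame: x ahead of the robot, y to its left, z up, the work surface at z = 0. Lengths are in m, angles in rad, forces in N, time in s.
With the tool pointing down it reaches from about 0.375 to 0.9 m from the base axis. Payload 3.1 kg.
Tool frame: the origin (TCP) lies midway between the tips of the shut fingers; the grasp point (between the pads) lies 19 mm behind it; x points along the fingers, y is the direction in which the jaws open and shut, and the axes are right-handed (so a half turn about x gives the same grasp; the last joint's range is limited). The gripper opens to 87 mm and grips with 3 to 60 N. Pads are 19 mm wide; open, the fingers measure 117 mm over their backs; the gripper's body (75 mm by 190 mm) begins 51 mm behind the grasp point.
Start: joints at [-1.395, 0.527, 1.433, -0, 1.181, -0.178], TCP at [0.217, -0.586, 0.223] pointing down, gripper open.
Joint ranges: [-3.08, 3.08], [-0.75, 2.2], [0.22, 2.44], [-1.43, 4.57], [0, 2.65], [-2.85, 2.85]. Speed limits (rad/s): [2.79, 2.79, 3.14, 3.14, 3.14, 3.14].

## Interface

Orientations are given as a unit quaternion [x, y, z, w].
In Python, from rig import get_obs, imaging, robot gives the robot as it stands.
- The arm moves only by the shell command python3 -m inch 'ROWS' [FORCE]. ROWS is JSON, a list of rows, each a list of 3 entries, a list of its own where there are three numbers: the finger opening in mm, from 0 to 87, then the shift along the tool's x, y, z in mm, then the turn, a rotation vector about the tool's x, y, z in degrees. In form: [[grip, [dx, dy, dz], [wx, wy, wz]], ...]. A call has 1 to 12 rows; each row shifts and turns the pose as measured when the row begins, along the tool's axes as they then stand; what a row does not reach is not made up. A row lasts 1/8 s, in which the tool goes at most 62.5 mm and 10.7 degrees, less where a joint would pass 70% of its speed; a pose out of reach is approached as far as the arm can. A call with a gripper value outside its range is refused whole. The fingers move at their own pace and stop on an object; FORCE is the grip in N (left out, the last holds). Time passes only in rows, so rows that do not move let the fingers close. It gives the time, the measured TCP pose, the force and the opening at its end, in the units of the state.
- get_obs(): the state, without advancing time (a new reading comes with each control period).
- imaging.camera(name): name is "side" or "top"; returns the picture (400x640x3 uint8, red, green, blue); there is no depth.
- imaging.camera_params(name): a dict with "camera_matrix" (3x3 intrinsics, pixels), "xyz" and "rotation" of the camera in the world. Camera axes: x right, y down, z forward; pixel columns grow to the right and rows downward; lengths in m; the calibration is good to about 2 mm. A picture is of the moment at which its call begins. camera_params takes no time and is no camera call.
- robot.hand_in(): hands the job in, once; it reports no verdict.
Trained networks look in the newest picture that a camera, given by its name, has taken for a name from the list of things; names that differ only in an ending like _2 or _b are one class to them, and where a whole thing is asked for, a point or a joint stands for the part that bears it (a point fixed in the world has none). Each returns a list of dicts, best first, with "confidence" (0 to 1); they miss things now and then, are a little off and sometimes report something else, mostly with a low value. They report only what shows in the picture. A call takes as long as a camera call. They do not tell look-alikes from the thing itself.
- imaging.cut_out(camera, target): "pixels" (400x640 bool, what is visible of it) and "box" ([centre column, centre row, width, height] in pixels, round what is visible of it).
- imaging.tip_of(camera, target): "pixel" ([column, row] in pixels: a listed point, or the origin of a listed thing).
The state is a dict: "time": time; "q": joint angles; "joint_velocities": joint speeds; "joint_torque": joint torques, N m; "position": TCP position; "tool_rot": TCP orientation; "ft_force": force on the tool from outside, world axes, zero at the start; "moment": the same for the moment, N m; "grip_width": finger opening in m.
Only numpy, scipy, OpenCV 4.12 (cv2) and the standard library are available. Lean on these libraries where they do the work, as an engineer would, in place of code of your own. Each camera call takes 0.05 s, during which the arm holds its last target. There are 200 camera calls.

## Working session

There is one attempt and no reset: what is moved stays moved. The work goes in short steps, Python scripts to look and compute and a shell command to move; the robot and the scene stay as the last step left them, time stands still between calls to the robot, and variables do not carry over. Pictures are saved under pics/ and viewed, about 8 in all and at most 12, crops included, and the job is handed in when it is done.

```bash
mkdir -p pics; cat > h.py <<'E'
import numpy as np, cv2
from rig import get_obs, imaging, robot
from scipy.spatial.transform import Rotation as R
def P(c):
    p=imaging.camera_params(c); r=np.array(p["rotation"],float)
    if r.shape!=(3,3): r=R.from_quat(r).as_matrix()
    return np.array(p["camera_matrix"]),np.array(p["xyz"]),r
def ray(c,px):
    K,o,r=P(c); d=r@np.linalg.solve(K,[px[0],px[1],1]); return o,d
def atz(c,px,z):
    o,d=ray(c,px); return o+d*(z-o[2])/d[2]
def proj(c,X):
    K,o,r=P(c); v=K@(r.T@(np.array(X)-o)); return v[:2]/v[2]
def tri(a,b):
    (o1,d1),(o2,d2)=ray("top",a),ray("side",b)
    s=np.linalg.lstsq(np.c_[d1,-d2],o2-o1,rcond=None)[0]
    p,q=o1+s[0]*d1,o2+s[1]*d2
    return (p+q)/2,np.linalg.norm(p-q)
def save(c,n,box=None,f=1):
    im=imaging.camera(c)[:,:,::-1]
    if box: im=im[box[1]:box[3],box[0]:box[2]]
    cv2.imwrite("pics/"+n,cv2.resize(im,None,fx=f,fy=f,interpolation=cv2.INTER_CUBIC))
E
python3 - <<'E'
from h import *
np.set_printoptions(precision=3,suppress=True)
a=imaging.camera("top");b=imaging.camera("side")
cv2.imwrite("pics/both.png",cv2.resize(np.vstack([a,b])[:,:,::-1],(480,600),interpolation=cv2.INTER_AREA))
cv2.imwrite("pics/top0.png",a[:,:,::-1]);cv2.imwrite("pics/side0.png",b[:,:,::-1])
for c in("top","side"):
    print(c,P(c)[1],P(c)[2][:,2],P(c)[0][0,0])
    for t in("stud","handle_foot","stop","slot_mouth","jig","workpiece","rack","hexkey","boxkey"):
        print(c,t,[(np.round(d["pixel"]),round(d["confidence"],2)) for d in imaging.tip_of(c,t)][:4])
print(get_obs())
E
```

```text
top [0.349 0.111 1.095] [ 0.137 -0.022 -0.99 ] 379.9468826682809
top stud [(array([256., 273.]), 0.7), (array([193., 221.]), 0.59), (array([242., 216.]), 0.5)]
top handle_foot [(array([239., 216.]), 0.74), (array([196., 220.]), 0.63), (array([258., 273.]), 0.48)]
top stop [(array([408., 173.]), 0.64), (array([404., 177.]), 0.27)]
top slot_mouth [(array([413., 170.]), 0.56)]
top jig [(array([404., 177.]), 0.95), (array([414., 169.]), 0.23)]
top workpiece [(array([443., 154.]), 0.72)]
top rack [(array([253., 189.]), 0.6)]
top hexkey [(array([250., 148.]), 0.47)]
top boxkey [(array([245., 180.]), 0.74)]
side [0.065 0.987 0.767] [ 0.347 -0.75  -0.563] 423.46170808189356
side stud [(array([267., 289.]), 0.96), (array([289., 241.]), 0.81), (array([350., 263.]), 0.56)]
side handle_foot [(array([291., 243.]), 0.75), (array([352., 262.]), 0.7), (array([264., 293.]), 0.68), (array([232., 214.]), 0.51)]
side stop [(array([321., 172.]), 0.8)]
side slot_mouth [(array([318., 162.]), 0.59)]
side jig [(array([319., 182.]), 0.88)]
side workpiece [(array([318., 156.]), 0.65)]
side rack [(array([265., 263.]), 0.55)]
side hexkey [(array([234., 215.]), 0.79)]
side boxkey [(array([261., 227.]), 0.77)]
{'time': 1.0, 'q': array([-1.395,  0.527,  1.433,  0.   ,  1.181, -0.179]), 'joint_velocities': array([ 0.001,  0.001, -0.001, -0.   , -0.   , -0.   ]), 'joint_torque': array([  0.   , -44.002, -17.699,   0.063,   0.05 ,  -0.   ]), 'position': array([ 0.217, -0.586,  0.223]), 'tool_rot': array([ 0.696,  0.124, -0.696,  0.124]), 'ft_force': array([-0.203, -0.381, -0.206]), 'moment': array([ 0.015, -0.032, -0.034]), 'grip_width': 0.08703015316828218}
```

View pics/top0.png

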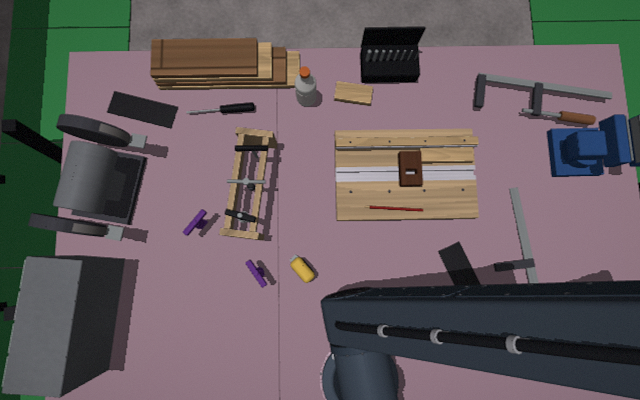

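View pics/side0.png

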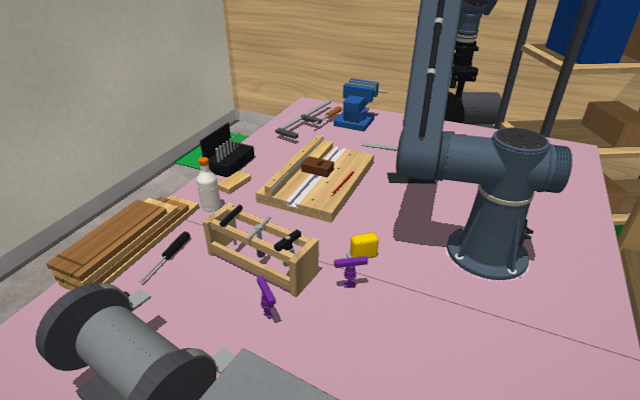

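The pictures give these candidates for the stud:
- **Black bar with a steel dot:** top (241,216), side (289,241), in the rack. It fits the description.
- **Purple look-alikes:** top (193,221) and (256,273), side (267,289) and (350,263). These are rejected.
- **Hexkey:** top (250,148). **Boxkey:** top (245,180).

Next I'll check the choice in close crops and measure.

```bash
python3 - <<'E'
from h import *
np.set_printoptions(precision=4,suppress=True)
a=imaging.camera("top");b=imaging.camera("side")
f=lambda im,x,y,w,h:cv2.resize(im[y:y+h,x:x+w,::-1],(400,300),interpolation=cv2.INTER_CUBIC)
cv2.imwrite("pics/crops.png",np.vstack([np.hstack([f(a,210,190,64,48),f(b,250,214,80,60)]),np.hstack([f(a,376,146,64,48),f(b,280,140,80,60)])]))
def handle(c,t):
    return [(np.array(d["pixel"]),round(d["confidence"],2)) for d in imaging.tip_of(c,t)]
print("stud tri",tri([241,216],[289,241]), "slot",tri([413,170],[318,162]))
for t,z in (("stud",.128),("stop",.066),("workpiece",.057),("jig",.036)):
    for d in imaging.cut_out("top",t)[:4]:
        v,u=np.nonzero(d["pixels"]); 
        w=np.array([atz("top",p,z)[:2] for p in zip(u,v)])
        m=w.mean(0); (cx,cy),(wa,wb),an=cv2.minAreaRect((w*1000).astype(np.float32))
        print(t,round(d["confidence"],2),np.round(d["box"]),"mean",m,"rect",cx,cy,wa,wb,an)
    print("tips",[(atz("top",d["pixel"],{"stud":.12,"stop":.036,"workpiece":.036,"jig":0}[t]),d["confidence"]) for d in imaging.tip_of("top",t)])
print("mouth",[atz("top",d["pixel"],.066) for d in imaging.tip_of("top","slot_mouth")],[atz("side",d["pixel"],.066) for d in imaging.tip_of("side","slot_mouth")])
E
```

```text
stud tri (array([0.4428, 0.3005, 0.1158]), np.float64(0.004396302960116736)) slot (array([ 0.5681, -0.1633,  0.066 ]), np.float64(0.003415619044419656))
stud 0.77 [241. 216.  32.  12.] mean [0.446  0.3018] rect 445.8192138671875 302.91424560546875 81.22069549560547 24.44364356994629 80.4748764038086
stud 0.68 [193. 222.  28.  22.] mean [0.4305 0.4139] rect 426.04241943359375 411.82928466796875 34.0918083190918 75.31494140625 50.19279479980469
stud 0.54 [256. 274.  26.  28.] mean [0.3017 0.2606] rect 303.7503967285156 258.37347412109375 76.75082397460938 30.217273712158203 37.687042236328125
tips [(array([0.4289, 0.4219, 0.12  ]), 0.81), (array([0.4434, 0.2985, 0.12  ]), 0.61), (array([0.2969, 0.2587, 0.12  ]), 0.61)]
stop 0.7 [410. 169.  23.  38.] mean [ 0.572  -0.1543] rect 572.6871337890625 -154.4654998779297 69.82418823242188 103.69087219238281 86.99089050292969
tips [(array([ 0.5629, -0.1586,  0.036 ]), 0.85)]
workpiece 0.85 [446. 152.  54.  18.] mean [ 0.6116 -0.2628] rect 610.980712890625 -263.0521545410156 148.12167358398438 43.399147033691406 88.82787322998047
workpiece 0.35 [246. 183.  38.  13.] mean [0.5441 0.3001] rect 541.7525024414062 302.9696044921875 104.89166259765625 33.68935775756836 79.61479187011719
tips [(array([ 0.6153, -0.257 ,  0.036 ]), 0.73)]Traceback (most recent call last):
  File "<stdin>", line 12, in <module>
  File "h.py", line 11, in atz
    o,d=ray(c,px); return o+d*(z-o[2])/d[2]
        ~~~^^^^^^
  File "h.py", line 9, in ray
    K,o,r=P(c); d=r@np.linalg.solve(K,[px[0],px[1],1]); return o,d
          ~^^^
  File "h.py", line 5, in P
    p=imaging.camera_params(c); r=np.array(p["rotation"],float)
ValueError: time passes only in moves, steps and waits
```

View pics/crops.png

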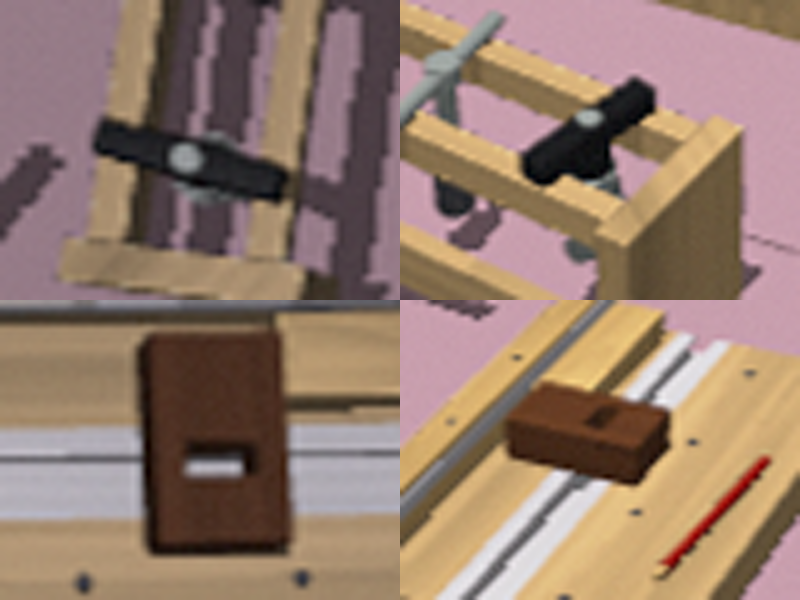

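The crops show the black straight bar with the steel dot at top ≈(239.9,215.1), side ≈(288,237.6), with a cup below it, so this is the stud. The slot mouth is centred at top ≈(411,171.4). I'll work out the positions from these.

```bash
python3 - <<'E'
from h import *
np.set_printoptions(precision=4,suppress=True)
print("dot",atz("top",[239.9,215.1],.128),atz("side",[288,237.6],.128),tri([239.9,215.1],[288,237.6]))
e=[atz("top",[210+x*.16,190+y*.16],.126) for x,y in((97,132),(287,185))]; print("ends",e)
d=e[0]-e[1]; print("handle yaw",np.degrees(np.arctan2(d[1],d[0])),np.linalg.norm(d))
print("mouth",atz("top",[411.1,171.4],.066),atz("side",[280+(603-400)*.2,140+(417-300)*.2],.066))
im=cv2.imread("pics/top0.png").astype(int)
def edges():
    top=[];bot=[];g=[]
    for c in list(range(345,395))+list(range(428,470)):
        s=im[150:200,c]; m=(s.min(1)>140)&(s[:,0]>s[:,2]-12)
        r=np.nonzero(m)[0]+150
        if len(r)>5: top.append((c,r[0]));bot.append((c,r[-1]))
    return np.array(top),np.array(bot)
for E in edges():
    w=np.array([atz("top",p,.036)[:2] for p in E]); k=np.polyfit(w[:,1],w[:,0],1); print("edge",len(E),"x=",k, "jig yaw deg",-np.degrees(np.arctan(k[0])))
o=get_obs(); r=R.from_quat(o["tool_rot"]).as_matrix(); print("tool axes cols",r,o["time"])
E
```

```text
dot [0.446  0.3018 0.128 ] [0.4414 0.3029 0.128 ] (array([0.4444, 0.3014, 0.1263]), np.float64(0.0038870348001870804))
ends [array([0.4573, 0.3388, 0.126 ]), array([0.4338, 0.2615, 0.126 ])]
handle yaw 73.05370593045463 0.08075514704170547
mouth [ 0.5627 -0.1583  0.066 ] [ 0.558  -0.1578  0.066 ]
edge 92 x= [0.0095 0.5848] jig yaw deg -0.544877573770282
edge 92 x= [0.0083 0.547 ] jig yaw deg -0.47483119406263924
tool axes cols [[-0.      0.3465 -0.9381]
 [ 0.0001 -0.9381 -0.3465]
 [-1.     -0.0001 -0.    ]] 1.45
```

```bash
python3 -m inch '[[60,[-12,0,0],[-10.5,0,0]],[60,[-12,0,0],[-10.5,0,0]],[60,[-12,0,0],[-10.5,0,0]],[60,[-12,0,0],[-10.5,0,0]],[60,[-12,0,0],[-10.5,0,0]],[60,[0,20,-55],[0,0,0]],[60,[0,20,-55],[0,0,0]],[60,[0,20,-55],[0,0,0]],[60,[0,20,-55],[0,0,0]],[60,[0,20,-55],[0,0,0]],[60,[0,20,-55],[0,0,0]],[60,[0,20,-55],[0,0,0]]]' 20
cat > rel.py <<'E'
from h import *
import sys
# target x y (z) of TCP, desired yaw of tool y (deg) -> tool-frame shift mm, and roll about tool x
t=[float(v) for v in sys.argv[1:5]]
o=get_obs(); r=R.from_quat(o["tool_rot"]).as_matrix()
print("shift mm",np.round(r.T@(np.array(t[:3])-o["position"])*1000,1))
y=np.degrees(np.arctan2(r[1,1],r[0,1])); print("yaw y",round(y,1),"turn x",round(-((t[3]-y+180)%360-180),1),"tilt",np.round(r[:,0],3),"pos",np.round(o["position"],4),"q",np.round(o["q"],2),"t",o["time"],"F",np.round(o["ft_force"],1),"w",o["grip_width"])
E
python3 rel.py .444 .302 .22 -17
```

```text
time: 2.95
position: [0.4623, -0.2506, 0.2846]
tool_rot: [0.566, 0.421, -0.566, 0.426]
ft_force: [0.7, -0.3, 0.5]
grip_width: 0.06
shift mm [  61.7 -173.8 -525.2]
yaw y -16.4 turn x 0.6 tilt [ 0.004 -0.005 -1.   ] pos [ 0.4623 -0.2506  0.2846] q [-0.71  0.32  1.61 -0.    1.21 -0.42] t 2.95 F [ 0.7 -0.3  0.5] w 0.060036303439955405
```

```bash
python3 -m inch '[[60,[0,-17,-52],[0,0,0]],[60,[0,-17,-52],[0,0,0]],[60,[0,-17,-52],[0,0,0]],[60,[0,-17,-52],[0,0,0]],[60,[0,-17,-52],[0,0,0]],[60,[0,-17,-52],[0,0,0]],[60,[0,-17,-52],[0,0,0]],[60,[0,-17,-52],[0,0,0]],[60,[0,-17,-52],[0,0,0]],[60,[0,-17,-52],[0,0,0]],[60,[0,0,0],[0,0,0]]]' 20
python3 rel.py .444 .302 .20 -17
python3 - <<'E'
from h import *
print([(d["confidence"],d["pixel"]) for d in imaging.tip_of("side","stud")] if imaging.camera("side") is not None else 0)
save("side","hov.png",(210,120,370,240),4)
E
```

```text
time: 4.32
position: [0.4472, 0.317, 0.2836]
tool_rot: [0.568, 0.42, -0.561, 0.43]
ft_force: [-0.2, 0.4, 0.6]
grip_width: 0.0602
shift mm [83.6 -0.4 15.2]
yaw y -16.1 turn x 0.9 tilt [ 0.017 -0.005 -1.   ] pos [0.4472 0.317  0.2836] q [ 0.42  0.35  1.56 -0.01  1.22  0.7 ] t 4.325 F [-0.2  0.4  0.6] w 0.060240017776459674
[(0.88, [350.1, 260.8]), (0.85, [267.6, 292.0]), (0.59, [287.7, 239.0])]
```

View pics/hov.png

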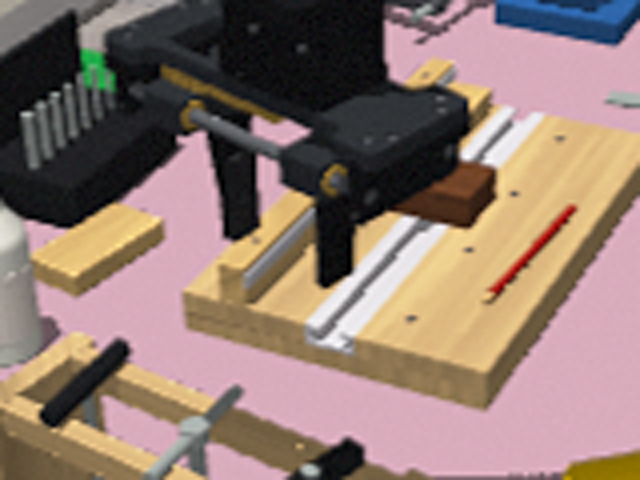

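The fingers hover over the rack and clear everything. The end board's inner edge is about 35 mm from the stud, so I'll narrow the opening to 28 mm before going down, then look again.

```bash
python3 -m inch '[[28,[40,0,8],[0.9,0,-1]],[28,[45,0,7],[0,0,0]],[28,[20,0,0],[0,0,0]],[28,[20,0,0],[0,0,0]],[28,[0,0,0],[0,0,0]]]' 20
python3 rel.py .4444 .302 .104 -17
python3 - <<'E'
from h import *
a=imaging.camera("top");b=imaging.camera("side")
f=lambda im,x,y,w,h:cv2.resize(im[y:y+h,x:x+w,::-1],(400,300),interpolation=cv2.INTER_CUBIC)
cv2.imwrite("pics/near.png",np.hstack([f(a,202,184,80,60),f(b,250,190,80,60)]))
E
```

```text
time: 5.1
position: [0.4466, 0.2889, 0.1573]
tool_rot: [-0.572, -0.414, 0.572, -0.417]
ft_force: [-0.3, 0.1, -0.8]
grip_width: 0.0294
shift mm [ 53.2  -6.2 -11.9]
yaw y -18.0 turn x -1.0 tilt [ 0.001 -0.003 -1.   ] pos [0.4466 0.2889 0.1573] q [ 0.37  0.49  1.73 -0.    0.92  0.68] t 5.1 F [-0.3  0.1 -0.8] w 0.029449235536155173
```

View pics/near.png

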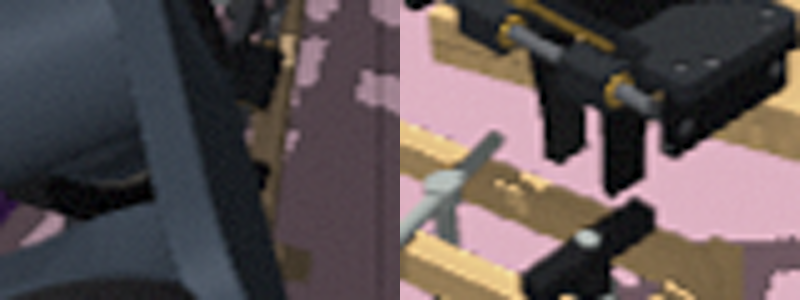

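```bash
python3 -c "
from h import *
print(proj('side',[.4466,.2889,.1573]),proj('side',[.4444,.302,.128]))"
python3 -m inch '[[29,[12,-4,-8],[-1,0,0]],[29,[0,-2,-4],[0,0,0]],[29,[0,0,0],[0,0,0]]]' 20
python3 rel.py .4435 .302 .104 -17
```

```text
[288.35161603 223.94277165] [287.04611659 237.05131827]
time: 5.58
position: [0.4477, 0.3045, 0.1486]
tool_rot: [0.571, 0.419, -0.565, 0.423]
ft_force: [0.5, 0.5, -0.7]
grip_width: 0.0287
shift mm [44.5 -3.7  3.8]
yaw y -16.9 turn x 0.1 tilt [ 0.01   0.001 -1.   ] pos [0.4477 0.3045 0.1486] q [ 0.39  0.52  1.72 -0.    0.89  0.69] t 5.575 F [ 0.5  0.5 -0.7] w 0.028661959755618086
```

```bash
python3 -m inch '[[29,[6,-3,2],[0,0,0]],[29,[10,0,0],[0,0,0]],[29,[0,0,0],[0,0,0]]]' 20
for i in 1 2 3; do python3 rel.py .4435 .302 .104 -17; done
python3 -c "
from h import *
save('side','near2.png',(260,200,320,245),8)"
```

```text
time: 5.95
position: [0.4438, 0.3037, 0.1317]
tool_rot: [0.571, 0.419, -0.565, 0.423]
ft_force: [-0.5, -0.1, 0.9]
grip_width: 0.029
shift mm [27.7 -0.1  1.8]
yaw y -16.9 turn x 0.1 tilt [ 0.01   0.001 -1.   ] pos [0.4438 0.3037 0.1317] q [ 0.39  0.54  1.74 -0.    0.85  0.69] t 5.95 F [-0.5 -0.1  0.9] w 0.029049923491938946
shift mm [27.7 -0.1  1.8]
yaw y -16.9 turn x 0.1 tilt [ 0.01   0.001 -1.   ] pos [0.4438 0.3037 0.1317] q [ 0.39  0.54  1.74 -0.    0.85  0.69] t 5.95 F [-0.5 -0.1  0.9] w 0.029049923491938946
shift mm [27.7 -0.1  1.8]
yaw y -16.9 turn x 0.1 tilt [ 0.01   0.001 -1.   ] pos [0.4438 0.3037 0.1317] q [ 0.39  0.54  1.74 -0.    0.85  0.69] t 5.95 F [-0.5 -0.1  0.9] w 0.029049923491938946
```

View pics/near2.png

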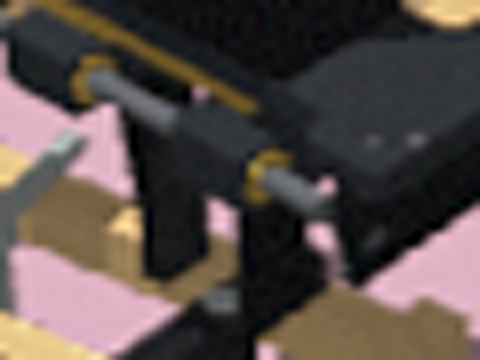

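The dot sits between the two fingers, at crop (225,300). I'll go down and grip.

```bash
python3 -m inch '[[29,[10,0,1],[0,0,-0.6]],[29,[10,0,0],[0,0,0]],[29,[7,0,0],[0,0,0]],[29,[0,0,0],[0,0,0]]]' 20
python3 rel.py .4435 .302 .104 -17
python3 -m inch '[[10,[0,0,0],[0,0,0]],[5,[0,0,0],[0,0,0]],[5,[0,0,0],[0,0,0]],[5,[0,0,0],[0,0,0]]]' 45
python3 rel.py .4435 .302 .104 -17
```

```text
time: 6.5
position: [0.4441, 0.3026, 0.1028]
tool_rot: [0.569, 0.422, -0.567, 0.42]
ft_force: [-0.3, -0.9, 0.2]
grip_width: 0.0292
shift mm [-1.2 -0.4  0.8]
yaw y -16.9 turn x 0.1 tilt [-0.     0.004 -1.   ] pos [0.4441 0.3026 0.1028] q [0.39 0.59 1.76 0.01 0.79 0.68] t 6.5 F [-0.3 -0.9  0.2] w 0.029172665311439118
time: 7.0
position: [0.4441, 0.3028, 0.103]
tool_rot: [0.569, 0.422, -0.567, 0.42]
ft_force: [-0.5, 0.2, -2.2]
grip_width: 0.0157
shift mm [-1.  -0.4  0.9]
yaw y -16.9 turn x 0.1 tilt [ 0.     0.004 -1.   ] pos [0.4441 0.3028 0.103 ] q [0.39 0.59 1.76 0.01 0.79 0.68] t 7.0 F [-0.5  0.2 -2.2] w 0.015652461115899047
```

Grip confirmed: the opening is 15.7 mm on the 16 mm bar. I'll lift straight up, then show the head to the side camera with a slight tilt to read its angle.

```bash
python3 -m inch '[[5,[-20,0,0],[0,0,0]],[5,[-30,0,0],[0,0,0]],[5,[-30,0,0],[0,0,0]],[5,[-30,0,0],[0,0,0]],[5,[-40,-8,-18],[0,0,0]],[5,[-40,-8,-18],[0,0,0]],[5,[-40,-8,-18],[0,0,0]],[5,[-40,-8,-18],[0,0,0]],[5,[-35,-8,-18],[0,0,0]],[5,[0,0,0],[0,6.6,-7.5]],[5,[0,0,0],[0,6.6,-7.5]],[5,[0,0,0],[0,0,0]]]' 45
python3 rel.py .4435 .302 .104 -17
python3 - <<'E'
from h import *
o=get_obs();r=R.from_quat(o["tool_rot"]).as_matrix();p=o["position"]
im=imaging.camera("side");cv2.imwrite("pics/show_raw.png",im[:,:,::-1])
q=proj("side",p+r[:,0]*.06).astype(int);print(q)
x,y=q-[40,30]
cv2.imwrite("pics/show.png",cv2.resize(im[y:y+60,x:x+80,::-1],(800,600),interpolation=cv2.INTER_CUBIC))
E
```

```text
time: 8.5
position: [0.4279, 0.4023, 0.4165]
tool_rot: [0.568, 0.541, -0.549, 0.288]
ft_force: [0.5, -0.2, -2.4]
grip_width: 0.0155
shift mm [259.5 122.9 159.7]
yaw y -14.9 turn x 2.1 tilt [-0.189  0.298 -0.936] pos [0.4279 0.4023 0.4165] q [0.38 0.31 1.31 0.35 1.59 0.67] t 8.5 F [ 0.5 -0.2 -2.4] w 0.015524545088338901
[266 179]
```

View pics/show.png

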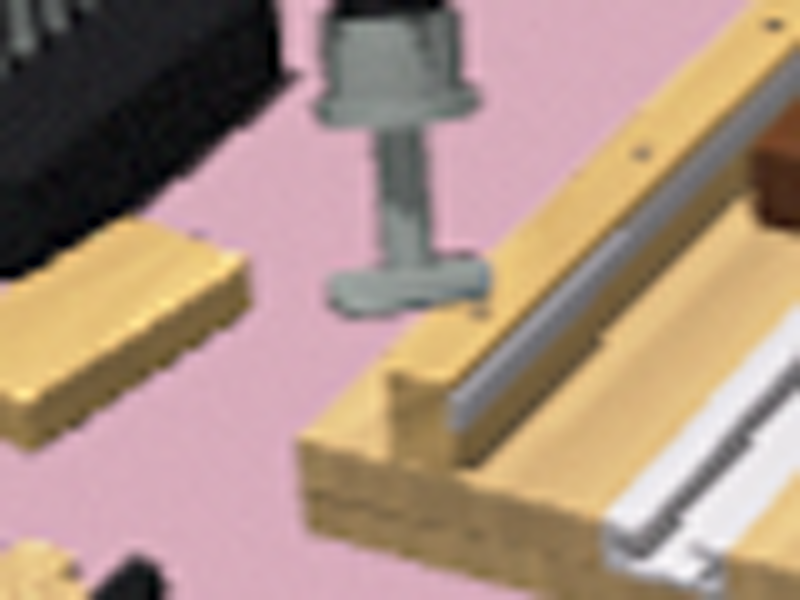

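The head shows clearly: a bar from crop (328,290) to (490,280), cup above, held straight. I'll fit a projected model of the head to its outline to get the angle.

```bash
cat > fit.py <<'E'
from h import *
from scipy.optimize import differential_evolution
np.set_printoptions(precision=3,suppress=True)
o=get_obs();r=R.from_quat(o["tool_rot"]).as_matrix();p=np.array(o["position"])
im=cv2.imread("pics/show_raw.png"); S=8; x0,y0=226,149
I=cv2.resize(im[y0:y0+60,x0:x0+80],None,fx=S,fy=S,interpolation=cv2.INTER_CUBIC)
h=cv2.cvtColor(I,cv2.COLOR_BGR2HSV); m=(h[:,:,1]<45)&(h[:,:,2]>75)
n,lab=cv2.connectedComponents(m.astype(np.uint8)); m=lab==lab[int(28.5*S),int(40.5*S)]
print("area",m.sum()/S/S)
roi=np.zeros_like(m); roi[int(15*S):int(36*S),int(30*S):int(52*S)]=1
K,co,cr=P("side")
def hull(pts):
    v=(K@(cr.T@(pts-co).T)).T; uv=(v[:,:2]/v[:,2:]-[x0,y0]+.5)*S-.5
    return cv2.convexHull(uv.astype(np.float32))
def ren(a,L,du,dv):
    M=np.zeros(m.shape,np.uint8); d=R.from_rotvec([a,0,0]).as_matrix()
    b=[]
    for X,lx,wy in((L-7,28,12),(L-2,28,12),(L,26.5,10.5)):
        b+=[d@[X,sy*wy/2,sz*lx/2] for sy in(-1,1) for sz in(-1,1)]
    t=np.linspace(0,6.28,24); s=[[X,5*np.cos(q),5*np.sin(q)] for X in(L-34,L-6) for q in t]
    for g in(b,s):
        c=hull(p+(np.array(g)/1000)@r.T)+np.array([du,dv])*S
        cv2.fillConvexPoly(M,np.round(c*16).astype(np.int32),1,shift=4)
    return M.astype(bool)
def cost(v): 
    M=ren(np.radians(v[0]),v[1],v[2],v[3]); return ((M^m)&roi).sum()/S/S
for lo,hi in((-45,0),(0,45)):
    q=differential_evolution(cost,[(lo,hi),(54,70),(-3,3),(-3,3)],seed=1,maxiter=40,popsize=12)
    print(lo,hi,q.x,q.fun)
for a in range(-30,31,6):
    q=differential_evolution(lambda v:cost([a,*v]),[(54,70),(-3,3),(-3,3)],seed=1,maxiter=15); print(a,round(q.fun,1),q.x)
E
python3 fit.py
```

```text
area 325.484375
-45 0 [-0.102 54.596  0.318  1.963] 10.0625
0 45 [ 3.586 58.442  0.126 -0.068] 9.3125
-30 32.5 [55.922  0.227  1.114]
-24 26.5 [54.364  0.331  2.164]
-18 21.2 [54.35   0.283  2.056]
-12 16.5 [54.318  0.321  2.172]
-6 12.8 [54.595  0.336  1.998]
0 10.1 [54.569  0.32   1.971]
6 9.5 [59.029  0.059 -0.351]
12 10.0 [55.091  0.236  1.708]
18 10.7 [61.594 -0.013 -1.737]
24 11.5 [61.599  0.021 -1.793]
30 13.0 [55.935  0.219  1.283]
```

The outline says little about the angle in this pose. I'll turn the stud about its axis for two more sensitive views and fit all three together.

```bash
python3 - <<'E'
from h import *
o=get_obs();np.savez("v0.npz",p=o["position"],q=o["tool_rot"],im=cv2.imread("pics/show_raw.png")[:,:,::-1])
E
cat > snap.py <<'E'
from h import *
import sys
im=imaging.camera("side");o=get_obs();np.savez(sys.argv[1],p=o["position"],q=o["tool_rot"],im=im)
cv2.imwrite("pics/"+sys.argv[1]+".png",im[:,:,::-1]);print(o["position"],o["tool_rot"],o["q"],o["time"])
E
python3 -m inch '[[5,[0,0,0],[10.5,0,0]],[5,[0,0,0],[10.5,0,0]],[5,[0,0,0],[10.5,0,0]],[5,[0,0,0],[10.5,0,0]],[5,[0,0,0],[3,0,0]],[5,[0,0,0],[0,0,0]]]' >/dev/null; python3 snap.py v1
python3 -m inch '[[5,[0,0,0],[10.5,0,0]],[5,[0,0,0],[10.5,0,0]],[5,[0,0,0],[7,0,0]],[5,[0,0,0],[0,0,0]]]' >/dev/null; python3 snap.py v2
cat > fit2.py <<'E'
from h import *
from scipy.optimize import differential_evolution
np.set_printoptions(precision=2,suppress=True)
K,co,cr=P("side"); S=6; V=[]
for n in ("v0","v1","v2"):
    f=np.load(n+".npz"); p=f["p"]; r=R.from_quat(f["q"]).as_matrix()
    c=proj("side",p+r[:,0]*.055).astype(int); x0,y0=c-[25,22]
    I=cv2.resize(np.ascontiguousarray(f["im"][y0:y0+44,x0:x0+50,::-1]),None,fx=S,fy=S,interpolation=cv2.INTER_CUBIC)
    h=cv2.cvtColor(I,cv2.COLOR_BGR2HSV); m=(h[:,:,1]<45)&(h[:,:,2]>75)
    nn,lab,st,_=cv2.connectedComponentsWithStats(m.astype(np.uint8)); m=lab==1+st[1:,4].argmax()
    roi=np.zeros_like(m); a=proj("side",p+r[:,0]*.035)-[x0,y0]; roi[int(a[1]*S):,:]=1
    roi[:, :int((a[0]-14)*S)]=0; roi[:, int((a[0]+14)*S):]=0
    V.append((p,r,m,roi,x0,y0)); print(n,(m&roi).sum()/S/S)
def ren(v,a,L,du,dv):
    p,r,m,roi,x0,y0=v
    M=np.zeros(m.shape,np.uint8); d=R.from_rotvec([a,0,0]).as_matrix()
    b=[]
    for X,lx,wy in((L-7,28,12),(L-2,28,12),(L,26.5,10.5)):
        b+=[d@[X,sy*wy/2,sz*lx/2] for sy in(-1,1) for sz in(-1,1)]
    t=np.linspace(0,6.28,24); s=[[X,5*np.cos(q),5*np.sin(q)] for X in(L-34,L-6) for q in t]
    cup=[[X,15*np.cos(q),15*np.sin(q)] for X in(L-35,L-38) for q in t]
    for g in(b,s,cup):
        w=(K@(cr.T@(p+(np.array(g)/1000)@r.T-co).T)).T; uv=((w[:,:2]/w[:,2:]-[x0,y0]+.5+[du,dv])*S-.5)
        cv2.fillConvexPoly(M,np.round(cv2.convexHull(uv.astype(np.float32))*16).astype(np.int32),1,shift=4)
    return M.astype(bool)
def c1(v,x): M=ren(v,np.radians(x[0]),*x[1:]); return ((M^v[2])&v[3]).sum()/S/S
for a in range(-30,31,5):
    out=[]
    for v in V:
        q=differential_evolution(lambda x:c1(v,[a,*x]),[(54,68),(-2,2),(-2,2)],seed=1,maxiter=12,popsize=8); out.append(q.fun)
    print(a,np.array(out),sum(out))
q=differential_evolution(lambda x:sum(c1(v,[x[0],x[1],x[2],x[3]]) for v in V),[(-30,30),(54,68),(-2,2),(-2,2)],seed=2,maxiter=40,popsize=10); print("joint",q.x,q.fun)
E
python3 fit2.py
```

```text
[0.42208738 0.40689381 0.41715625] [-0.63606543 -0.28040473  0.71707683 -0.05093897] [0.3956054  0.30842079 1.30302852 0.33989316 1.594513   1.48320503] 9.35
[0.42033623 0.40829298 0.41726954] [-0.62975684 -0.09453098  0.76381845  0.10512655] [0.40127954 0.30775599 1.30261572 0.33596515 1.59427705 1.98455122] 9.9
v0 131.86111111111111
v1 122.47222222222223
v2 110.5
-30 [31.08 22.25 26.33] 79.66666666666666
-25 [26.08 21.83 26.56] 74.47222222222223
-20 [21.5  20.69 26.83] 69.02777777777777
-15 [17.5  19.64 26.19] 63.33333333333333
-10 [13.58 18.83 25.92] 58.33333333333333
-5 [10.78 17.78 24.97] 53.527777777777786
0 [ 8.64 16.81 23.89] 49.33333333333333
5 [ 7.92 16.69 21.92] 46.527777777777786
10 [ 8.42 17.69 19.89] 46.0
15 [ 9.03 17.56 17.83] 44.41666666666666
20 [ 9.5  19.11 16.72] 45.33333333333333
25 [10.36 19.69 16.39] 46.44444444444444
30 [11.5  20.53 18.06] 50.08333333333333
joint [19.28 56.4   0.19  0.93] 45.72222222222222
```

```bash
cat >> fit2.py <<'E'
T=[]
for i,v in enumerate(V):
    f=np.load(f"v{i}.npz")["im"][v[5]:v[5]+44,v[4]:v[4]+50,::-1]
    T.append(cv2.resize(np.ascontiguousarray(f),(266,234),interpolation=cv2.INTER_CUBIC))
B=[cv2.resize((v[2]*255).astype(np.uint8),(266,234)) for v in V]
cv2.imwrite("pics/views.png",np.vstack([np.hstack(T),cv2.cvtColor(np.hstack(B),cv2.COLOR_GRAY2BGR)]))
E
sed -i 's/maxiter=12/maxiter=1/;s/maxiter=40/maxiter=1/' fit2.py; python3 fit2.py >/dev/null
```

```text
(no output)
```

View pics/views.png

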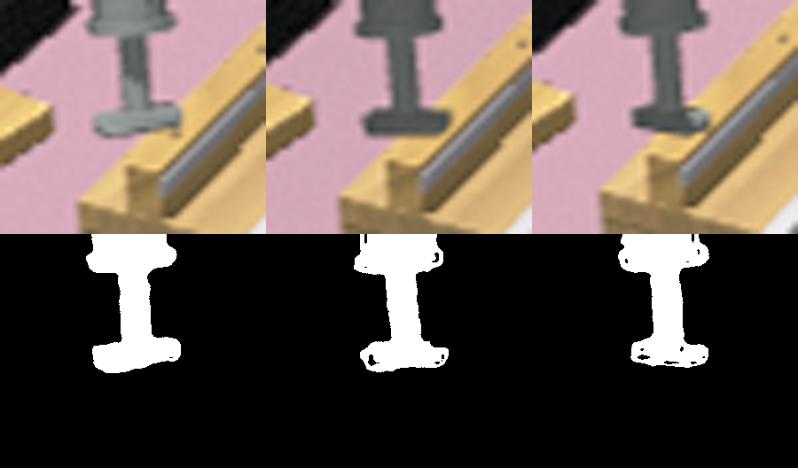

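```bash
sed -i 's/maxiter=1,/maxiter=15,/g; s/(h\[:,:,1\]<45)&(h\[:,:,2\]>75)/(h[:,:,1]<58)\&(h[:,:,2]>45)/' fit2.py; sed -i 's/^q=differential.*/for s in (1,2): q=differential_evolution(lambda x:sum(c1(v,[x[0],x[1],x[2+2*i],x[3+2*i]]) for i,v in enumerate(V)),[(-30,30),(54,68)]+[(-2,2)]*6,seed=s,maxiter=60,popsize=8); print("joint",q.x,q.fun)/; ' fit2.py; python3 fit2.py
```

```text
v0 499.0555555555556
v1 435.25
v2 411.3333333333333
-30 [386.5  304.53 287.67] 978.6944444444446
-25 [383.39 304.31 286.61] 974.3055555555557
-20 [379.25 304.39 285.44] 969.0833333333334
-15 [376.28 305.69 284.75] 966.7222222222222
-10 [373.61 307.5  284.28] 965.3888888888889
-5 [371.61 307.53 284.86] 964.0
0 [369.22 307.81 286.19] 963.2222222222223
5 [368.03 307.67 287.06] 962.75
10 [367.11 307.11 288.92] 963.1388888888889
15 [366.67 307.28 291.78] 965.7222222222222
20 [367.36 307.83 294.83] 970.0277777777776
25 [368.06 308.06 298.28] 974.3888888888889
30 [370.25 309.89 302.03] 982.1666666666667
joint [ 2.02 57.24 -1.25  0.55 -1.48  0.87 -1.52  0.95] 969.25
joint [ 3.39 55.54  0.08  1.32 -1.66  1.72 -1.39  1.18] 967.7222222222223
```

```bash
sed -i 's/m=(h\[:,:,1\]<58)&(h\[:,:,2\]>45)/J=I.astype(int); m=(J[:,:,2]-J[:,:,1]<14)\&(J[:,:,2]-J[:,:,0]<22)\&(h[:,:,2]>45)/' fit2.py; python3 fit2.py
```

```text
v0 112.19444444444444
v1 109.52777777777777
v2 101.44444444444444
-30 [33.19 28.64 32.22] 94.05555555555554
-25 [28.89 27.89 32.92] 89.69444444444444
-20 [25.14 26.5  33.58] 85.22222222222223
-15 [21.39 24.67 33.42] 79.47222222222223
-10 [18.58 22.58 33.03] 74.19444444444444
-5 [16.39 20.92 32.61] 69.91666666666666
0 [16.   21.14 31.25] 68.38888888888889
5 [17.31 21.78 29.  ] 68.08333333333333
10 [18.31 22.89 26.69] 67.88888888888889
15 [18.83 23.47 23.97] 66.27777777777779
20 [19.31 24.19 21.08] 64.58333333333333
25 [19.47 24.11 18.86] 62.44444444444444
30 [19.28 23.72 18.78] 61.77777777777778
joint [29.07 55.37  0.33  1.52 -0.03  1.54  0.24  1.37] 62.25
joint [28.07 58.74  0.08 -0.31 -0.29 -0.29 -0.05 -0.51] 62.47222222222222
```

```bash
python3 - <<'E'
import numpy as np
for n in("v0","v1","v2"):
    im=np.load(n+".npz")["im"]; 
    from h import *
    f=np.load(n+".npz");r=R.from_quat(f["q"]).as_matrix();c=proj("side",f["p"]+r[:,0]*.035).astype(int)
    print(n,c,im[c[1]+2,c[0]-10:c[0]+11].tolist())
E
sed -i 's/<14)/<20)/;s/<22)/<38)/;s/(h\[:,:,2\]>45)/(h[:,:,2]>30)/' fit2.py; python3 fit2.py
```

```text
v0 [265 166] [[216, 172, 188], [217, 171, 187], [217, 173, 188], [216, 170, 186], [216, 172, 188], [216, 172, 187], [218, 172, 189], [221, 175, 192], [176, 146, 156], [99, 99, 98], [89, 95, 92], [93, 97, 96], [89, 94, 91], [100, 97, 99], [185, 149, 162], [220, 173, 189], [216, 171, 187], [215, 171, 186], [217, 173, 188], [214, 171, 187], [217, 171, 188]]
v1 [267 167] [[211, 167, 182], [211, 166, 182], [211, 167, 182], [212, 167, 183], [209, 166, 183], [214, 169, 184], [215, 170, 187], [180, 146, 158], [115, 105, 108], [87, 92, 90], [95, 97, 95], [91, 96, 93], [81, 86, 84], [146, 122, 129], [202, 161, 175], [214, 169, 185], [214, 169, 187], [212, 168, 182], [211, 168, 184], [210, 167, 183], [212, 167, 184]]
v2 [267 168] [[216, 171, 186], [216, 170, 186], [217, 173, 188], [215, 169, 185], [216, 171, 187], [214, 168, 184], [217, 172, 188], [221, 175, 192], [174, 143, 153], [96, 97, 96], [95, 97, 95], [96, 99, 98], [90, 95, 93], [98, 97, 97], [180, 146, 158], [218, 174, 189], [214, 171, 187], [216, 171, 186], [217, 171, 187], [215, 171, 187], [216, 170, 190]]
v0 120.72222222222223
v1 119.33333333333333
v2 109.83333333333333
-30 [32.11 23.11 26.81] 82.02777777777777
-25 [27.36 22.06 27.17] 76.58333333333334
-20 [23.14 20.47 27.42] 71.02777777777779
-15 [19.14 18.44 27.03] 64.61111111111111
-10 [15.72 16.08 26.56] 58.361111111111114
-5 [12.61 15.44 25.78] 53.83333333333333
0 [10.42 13.86 24.36] 48.638888888888886
5 [10.22 13.67 22.11] 46.0
10 [11.   14.56 19.75] 45.30555555555556
15 [11.33 14.72 16.72] 42.77777777777778
20 [11.72 15.42 13.78] 40.916666666666664
25 [12.14 15.47 12.19] 39.80555555555555
30 [12.53 15.36 14.06] 41.94444444444445
joint [26.1  56.44  0.22  1.05  0.32  1.04  0.16  0.89] 40.47222222222222
joint [25.25 56.3   0.26  1.12  0.31  1.09  0.16  1.01] 40.22222222222223
```

```bash

python3 -m inch '[[5,[0,0,0],[10.5,0,0]],[5,[0,0,0],[9.5,0,0]],[5,[0,0,0],[0,0,0]]]' >/dev/null; python3 snap.py v3
python3 -m inch '[[5,[0,0,0],[10.5,0,0]],[5,[0,0,0],[9.5,0,0]],[5,[0,0,0],[0,0,0]]]' >/dev/null; python3 snap.py v4
sed -i 's/("v0","v1","v2")/("v0","v1","v2","v3","v4")/; s/\*6,/*10,/' fit2.py; python3 fit2.py
```

```text
[0.41989711 0.40864188 0.41730446] [-0.60212321  0.04022685  0.7684861   0.21274059] [0.40278179 0.30757554 1.30247471 0.33482709 1.59420604 2.33592281] 10.325
[0.4198309  0.40877822 0.41732293] [-0.55654069  0.17232704  0.74990923  0.31337196] [0.40327654 0.30756739 1.30231848 0.33441358 1.59409224 2.68327783] 10.75
v0 120.72222222222223
v1 119.33333333333333
v2 109.83333333333333
v3 97.33333333333333
v4 83.38888888888889
-30 [32.11 23.11 26.81 41.47 51.69] 175.19444444444446
-25 [27.36 22.06 27.17 40.47 48.86] 165.91666666666669
-20 [23.14 20.47 27.42 38.83 45.72] 155.58333333333334
-15 [19.14 18.44 27.03 37.   41.75] 143.36111111111111
-10 [15.72 16.08 26.56 34.39 37.42] 130.16666666666666
-5 [12.61 15.44 25.78 31.28 32.64] 117.75
0 [10.42 13.86 24.36 27.64 27.31] 103.58333333333333
5 [10.22 13.67 22.11 23.28 21.28] 90.55555555555554
10 [11.   14.56 19.75 18.47 15.11] 78.88888888888889
15 [11.33 14.72 16.72 13.69  9.61] 66.08333333333333
20 [11.72 15.42 13.78  9.31  9.86] 60.08333333333333
25 [12.14 15.47 12.19 10.5  14.33] 64.63888888888889
30 [12.53 15.36 14.06 15.25 19.75] 76.94444444444446
joint [22.04 56.26  0.24  1.18  0.26  1.1   0.2   0.94  0.26  0.83  0.65  0.75] 61.27777777777778
joint [20.04 56.4   0.3   1.03  0.27  0.94  0.06  0.77  0.28  0.76  0.68  0.7 ] 61.52777777777778
```

```bash
sed 's/<20)/<26)/;s/<38)/<50)/' fit2.py > fit3.py; python3 fit3.py | tail -9
cat > tgt.py <<'E'
from h import *
import sys
yw=np.radians(float(sys.argv[1])); x=np.array([0,0,-1.]);y=np.array([np.cos(yw),np.sin(yw),0]);T=np.c_[x,y,np.cross(x,y)]
o=get_obs();r=R.from_quat(o["tool_rot"]).as_matrix();v=np.degrees(R.from_matrix(r.T@T).as_rotvec());a=np.linalg.norm(v)
print("rotvec",np.round(v,2),"angle",round(a,1),"per 10.5 deg",np.round(v/a*10.5,2))
if len(sys.argv)>2: print("shift",np.round(r.T@(np.array([float(s) for s in sys.argv[2:5]])-o["position"])*1000,1))
print("pos",np.round(o["position"],4),"q",np.round(o["q"],2),"F",np.round(o["ft_force"],1),"M",np.round(o["moment"],2),"t",o["time"],"w",round(o["grip_width"],4))
E
python3 tgt.py 18.5
```

```text
0 [ 7.97  9.86 18.11 22.36 22.56] 80.86111111111111
5 [ 5.42  8.25 16.   18.22 16.89] 64.77777777777777
10 [ 5.17  8.08 13.28 13.44 11.22] 51.19444444444444
15 [ 5.22  7.69 10.31  8.44  6.61] 38.27777777777777
20 [5.64 8.94 7.75 4.72 5.61] 32.66666666666667
25 [ 6.92  9.67  8.08  8.17 10.58] 43.416666666666664
30 [ 8.03 10.22 11.69 13.72 15.75] 59.416666666666664
joint [19.26 58.17  0.18  0.18  0.07  0.11  0.08 -0.01  0.18 -0.13  0.43 -0.2 ] 32.94444444444444
joint [19.36 57.7   0.21  0.45  0.04  0.35  0.14  0.18  0.27  0.11  0.45 -0.02] 33.69444444444444
rotvec [-147.42   -0.16   26.25] angle 149.7 per 10.5 deg [-1.034e+01 -1.000e-02  1.840e+00]
pos [0.4198 0.4088 0.4173] q [0.4  0.31 1.3  0.33 1.59 2.68] F [ 0.3 -0.6 -1.3] M [-0.16 -0.14 -0.05] t 10.75 w 0.0154
```

The views now agree: the head is turned about +19.3° about the tool's x. I'll unwind and point the tool down with its y at yaw 18.5°.

```bash
python3 -m inch '[[5,[0,0,0],[-10.3,0,1.8]],[5,[0,0,0],[-10.3,0,1.8]],[5,[0,0,0],[-10.3,0,1.8]],[5,[0,0,0],[-10.3,0,1.8]],[5,[0,0,0],[-10.3,0,1.8]],[5,[0,0,0],[-10.3,0,1.8]],[5,[0,0,0],[-10.3,0,1.8]],[5,[0,0,0],[-10.3,0,1.8]],[5,[0,0,0],[-10.3,0,1.8]],[5,[0,0,0],[-10.3,0,1.8]],[5,[0,0,0],[-10.3,0,1.8]],[5,[0,0,0],[0,0,0]]]' >/dev/null; python3 tgt.py 18.8
```

```text
rotvec [-30.91  -0.95   5.66] angle 31.4 per 10.5 deg [-10.32  -0.32   1.89]
pos [0.4203 0.4101 0.417 ] q [0.55 0.35 1.2  0.06 1.67 0.77] F [ 0.7 -0.8 -0.9] M [-0.01 -0.16 -0.04] t 12.25 w 0.0155
```

```bash
python3 -m inch '[[5,[0,0,0],[-10.3,-0.3,1.9]],[5,[0,0,0],[-10.3,-0.3,1.9]],[5,[0,0,0],[-9,-0.3,1.9]],[5,[0,0,0],[0,0,0]]]' >/dev/null; python3 tgt.py 18.8 .562 -.158 .30
```

```text
rotvec [-0.69 -0.09 -0.06] angle 0.7 per 10.5 deg [-10.36  -1.4   -0.94]
shift [115.5 -42.5 584.2]
pos [0.4208 0.4102 0.4165] q [0.58 0.32 1.24 0.   1.58 0.27] F [ 0.4 -0.5 -2.5] M [-0.   -0.15  0.02] t 12.75 w 0.0155
```

```bash
python3 -m inch '[[5,[0,-4,50],[0,0,0]],[5,[8,-4,50],[0,0,0]],[5,[10,-4,50],[0,0,0]],[5,[10,-4,50],[0,0,0]],[5,[10,-4,50],[0,0,0]],[5,[10,-4,50],[0,0,0]],[5,[10,-4,50],[0,0,0]],[5,[10,-4,50],[0,0,0]],[5,[10,-4,50],[0,0,0]],[5,[10,-4,50],[0,0,0]],[5,[0,0,10],[0,0,0]],[5,[0,0,0],[0,0,0]]]' >/dev/null; python3 tgt.py 18.8 .562 -.158 .18
```

```text
rotvec [-3.29 -0.61 -0.32] angle 3.4 per 10.5 deg [-10.28  -1.9   -1.02]
shift [142.9   4.3  58.1]
pos [ 0.542  -0.1049  0.3235] q [-0.4   0.32  1.48  0.01  1.34 -0.67] F [ 0.7  0.7 -1.4] M [-0.01 -0.1   0.04] t 14.25 w 0.0154
```

```bash
python3 -m inch '[[5,[30,2,25],[-3,-0.6,-0.3]],[5,[45,2,22],[0,0,0]],[5,[45,0,8],[0,0,0]],[5,[25,0,0],[0,0,0]],[5,[0,0,0],[0,0,0]]]' >/dev/null; python3 tgt.py 18.8 .562 -.158 .14
```

```text
rotvec [-0.16  0.03 -0.41] angle 0.4 per 10.5 deg [-3.82  0.78 -9.75]
shift [38.5 -6.3  6.3]
pos [ 0.5657 -0.1501  0.1786] q [-0.45  0.53  1.58  0.01  1.03 -0.78] F [-0.8  0.8 -1.5] M [ 0.02 -0.07 -0.  ] t 14.875 w 0.0154
```

```bash
python3 -m inch '[[5,[18,-4,4],[0,0,-0.4]],[5,[16,-2,2],[0,0,0]],[5,[0,0,0],[0,0,0]],[5,[0,0,0],[0,0,0]]]' >/dev/null; python3 tgt.py 18.8 .562 -.158 .14
python3 - <<'E'
from h import *
o=get_obs();p=o["position"]
b=imaging.camera("side");a=imaging.camera("top")
f=lambda im,x,y:cv2.resize(im[y:y+36,x:x+48,::-1],(400,300),interpolation=cv2.INTER_CUBIC)
cv2.imwrite("pics/hover2.png",np.hstack([f(b,296,140),f(a,388,152)]))
print(proj("side",[p[0],p[1],p[2]-.058]),proj("side",[.562,-.158,.066]),proj("top",[.562,-.158,.066]),
 [(d["pixel"],d["confidence"]) for d in imaging.tip_of("side","slot_mouth")])
E
```

```text
rotvec [-0.09  0.27 -0.26] angle 0.4 per 10.5 deg [-2.59  7.34 -7.05]
shift [ 6.  -2.4 -0.1]
pos [ 0.5642 -0.1573  0.146 ] q [-0.46  0.57  1.61 -0.    0.95 -0.79] F [ 0.7  0.9 -1.5] M [-0.02 -0.11  0.  ] t 15.375 w 0.0154
[318.89438898 157.32369776] [319.53400659 163.12542066] [411.01715248 171.63205146] [([322.2, 165.3], 0.69)]
```

View pics/hover2.png

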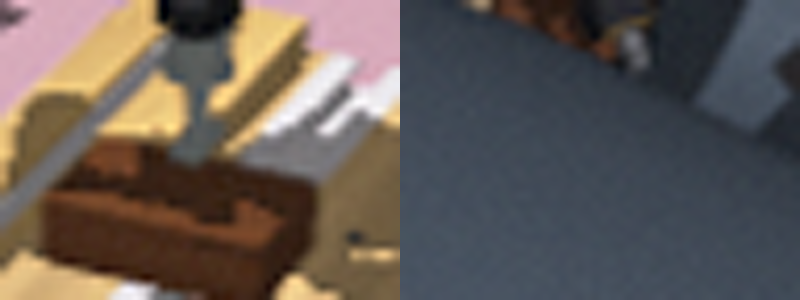

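The side view shows the head at (318.8,158), above the block and matching its predicted pixel. The slot is in shadow. I'll correct to about (0.561,-0.158) and feel downward gently.

```bash
python3 -m inch '[[5,[3,-3.4,-0.4],[0,0,-0.2]],[5,[5,0,0],[0,0,0]],[5,[0,0,0],[0,0,0]],[5,[0,0,0],[0,0,0]]]' >/dev/null; python3 tgt.py 18.8 .5607 -.158 .118
```

```text
rotvec [-0.1   0.32 -0.1 ] angle 0.4 per 10.5 deg [-2.91  9.67 -2.89]
shift [20.2 -0.2 -0.4]
pos [ 0.5609 -0.1582  0.1382] q [-0.47  0.58  1.62 -0.    0.94 -0.79] F [ 1.1  0.1 -1. ] M [ 0.03 -0.15  0.03] t 16.025 w 0.0154
```

```bash
python3 -m inch '[[5,[6,0,0],[0,0.3,0]],[5,[4,0,0],[0,0,0]],[5,[2,0,0],[0,0,0]],[5,[0,0,0],[0,0,0]]]' >/dev/null; python3 tgt.py 18.8 .5607 -.158 .118
python3 -m inch '[[5,[2,0,0],[0,0,0]],[5,[2,0,0],[0,0,0]],[5,[0,0,0],[0,0,0]]]' >/dev/null; python3 tgt.py 18.8 .5607 -.158 .118
```

```text
rotvec [-0.1  -0.01 -0.08] angle 0.1 per 10.5 deg [-8.03 -1.09 -6.68]
shift [ 7.1 -0.2 -0.3]
pos [ 0.561  -0.1583  0.1251] q [-0.47  0.6   1.63  0.    0.91 -0.79] F [-0.5  0.1 -2.1] M [-0.05 -0.1   0.01] t 16.525 w 0.0153
rotvec [-0.09  0.01 -0.1 ] angle 0.1 per 10.5 deg [-7.04  0.39 -7.78]
shift [ 3.  -0.3 -0.4]
pos [ 0.5612 -0.1583  0.121 ] q [-0.47  0.6   1.63  0.    0.9  -0.79] F [ 1.1  0.1 -1.6] M [-0.03 -0.16  0.06] t 16.9 w 0.0157
```

```bash
for i in 1 2 ; do python3 -m inch '[[5,[2,0,0],[0,0,0]],[5,[1,0,0],[0,0,0]],[5,[0,0,0],[0,0,0]]]' >/dev/null; python3 tgt.py 18.8 .5607 -.158 .118|tail -1;done
```

```text
pos [ 0.5612 -0.1583  0.1179] q [-0.47  0.61  1.63  0.    0.9  -0.79] F [ 0.3  0.5 -1.8] M [-0.03 -0.11  0.01] t 17.275 w 0.0156
pos [ 0.5613 -0.1584  0.1147] q [-0.47  0.61  1.64  0.    0.89 -0.79] F [ 0.4  0.7 -1.2] M [-0.03 -0.09  0.08] t 17.65 w 0.0157
```

No contact 9 mm below the expected block top, so the head is in the slot. I'll keep going down gently.

```bash
for i in 1 2 3; do python3 -m inch '[[5,[2.5,0,0],[0,0,0]],[5,[2.5,0,0],[0,0,0]],[5,[0,0,0],[0,0,0]]]' >/dev/null; python3 tgt.py 18.8 .5607 -.158 .1|tail -1;done
```

```text
pos [ 0.5612 -0.1583  0.1093] q [-0.47  0.62  1.64  0.    0.88 -0.79] F [-1.2 -0.7 -2.5] M [ 0.03 -0.12  0.01] t 18.025 w 0.0154
pos [ 0.5612 -0.1583  0.1039] q [-0.47  0.63  1.64  0.    0.87 -0.79] F [ 0.6  0.5 -2.2] M [-0.04 -0.11  0.05] t 18.4 w 0.0157
pos [ 0.5613 -0.1583  0.0986] q [-0.47  0.64  1.65  0.    0.86 -0.79] F [ 0.3 -0.4 -1.8] M [-0.02 -0.14  0.  ] t 18.775 w 0.0158
```

```bash
for i in 1 2 3 4; do python3 -m inch '[[5,[2,0,0],[0,0,0]],[5,[1,0,0],[0,0,0]],[5,[0,0,0],[0,0,0]]]' >/dev/null; python3 tgt.py 18.8 .5607 -.158 .1|tail -1;done
```

```text
pos [ 0.5614 -0.1584  0.0954] q [-0.47  0.64  1.65  0.    0.85 -0.79] F [-0.5 -0.1 -1.7] M [ 0.03 -0.1   0.06] t 19.15 w 0.0155
pos [ 0.5614 -0.1584  0.0922] q [-0.47  0.65  1.65  0.    0.84 -0.79] F [ 0.5 -0.2 -1.3] M [-0.01 -0.1   0.03] t 19.525 w 0.0159
pos [ 0.5617 -0.1586  0.0899] q [-0.47  0.65  1.65  0.    0.84 -0.79] F [-0.5  0.5  1.9] M [0.08 0.05 0.02] t 19.9 w 0.0157
pos [ 0.5617 -0.1586  0.0876] q [-0.47  0.66  1.65  0.    0.83 -0.79] F [-1.1 -0.   3.2] M [0.06 0.1  0.02] t 20.275 w 0.0157
```

The force rises softly, as a spring would: about 4.9 N net at z=0.0876. So the cup landed at about 0.0902. I'll press to about 7.5 mm.

```bash
for i in 1 2; do python3 -m inch '[[5,[1.6,0,0],[0,0,0]],[5,[1.4,0,0],[0,0,0]],[5,[0,0,0],[0,0,0]]]' >/dev/null; python3 tgt.py 18.8 .5607 -.158 .0825;done
```

```text
rotvec [-0.08  0.09 -0.17] angle 0.2 per 10.5 deg [-4.08  4.54 -8.54]
shift [ 2.5 -0.8 -0.9]
pos [ 0.5617 -0.1586  0.085 ] q [-0.47  0.66  1.65  0.    0.83 -0.79] F [-1.6  0.4  4.8] M [0.11 0.15 0.01] t 20.65 w 0.0153
rotvec [-0.08  0.1  -0.17] angle 0.2 per 10.5 deg [-3.77  4.98 -8.44]
shift [ 0.3 -0.8 -0.9]
pos [ 0.5617 -0.1586  0.0828] q [-0.47  0.66  1.65  0.    0.82 -0.79] F [-1.6  0.7  6. ] M [ 0.14  0.22 -0.01] t 21.025 w 0.0155
```

```bash
python3 -m inch '[[5,[1,0,0],[0,0,0]],[5,[0,0,0],[0,0,0]],[5,[0,0,0],[5,0,0]],[5,[0,0,0],[5,0,0]],[5,[0,0,0],[0,0,0]]]' >/dev/null; python3 tgt.py -71.2 .5617 -.1586 .082
```

```text
rotvec [ 7.963e+01 -6.000e-02 -3.100e-01] angle 79.6 per 10.5 deg [ 1.05e+01 -1.00e-02 -4.00e-02]
shift [ 1.9 -0.4 -0.4]
pos [ 0.5622 -0.1589  0.0839] q [-0.47  0.66  1.65  0.    0.82 -0.61] F [-0.8 -0.1  5.4] M [ 0.12  0.26 -0.01] t 21.65 w 0.0156
```

```bash
python3 -m inch '[[5,[1.5,0,0],[0,0,0]],[5,[1,-0.4,-0.4],[0,0,0]],[5,[0.4,0,0],[6,0,0]],[5,[0.4,0,0],[6,0,0]],[5,[0,0,0],[0,0,0]]]' >/dev/null; python3 tgt.py -71.2 .5617 -.1586 .082
```

```text
rotvec [67.26 -0.1  -0.48] angle 67.3 per 10.5 deg [10.5  -0.02 -0.07]
shift [ 0.9 -1.  -0.5]
pos [ 0.5627 -0.1592  0.0829] q [-0.47  0.66  1.65  0.    0.82 -0.4 ] F [-2.8  1.1  7.1] M [ 0.16  0.31 -0.04] t 22.275 w 0.0159
```

```bash
python3 -m inch '[[5,[0.4,-1,-0.5],[0,0,0]],[5,[0.3,0,0],[8,0,0]],[5,[0.3,0,0],[8,0,0]],[5,[0.3,0,0],[8,0,0]],[5,[0,0,0],[0,0,0]]]' >/dev/null; python3 tgt.py -71.2 .5617 -.1586 .082
```

```text
rotvec [42.49 -0.27 -0.71] angle 42.5 per 10.5 deg [10.5  -0.07 -0.18]
shift [ 1.9 -2.1 -0.2]
pos [ 0.5634 -0.1598  0.0839] q [-0.47  0.66  1.66 -0.    0.81  0.03] F [-1.7  0.5  6.2] M [ 0.12  0.35 -0.04] t 22.9 w 0.0156
```

```bash
python3 -m inch '[[5,[1.2,-1.2,0],[0,0,0]],[5,[0.8,-1,0],[0,0,0]],[5,[0.7,-0.3,0],[8,0,0]],[5,[0.7,-0.3,0],[8,0,0]],[5,[0.6,-0.3,0],[8,0,0]],[5,[0,0,0],[0,0,0]]]' >/dev/null; python3 tgt.py -71.2 .5617 -.1586 .082
```

```text
rotvec [17.72 -0.62 -0.98] angle 17.8 per 10.5 deg [10.48 -0.37 -0.58]
shift [ 0.8 -2.   0.7]
pos [ 0.5634 -0.1598  0.0829] q [-0.47  0.66  1.66 -0.    0.8   0.47] F [-1.2  0.   4.9] M [ 0.16  0.39 -0.  ] t 23.65 w 0.0153
```

```bash
python3 -m inch '[[5,[1,-0.8,0.3],[4,-0.3,-0.5]],[5,[0.7,-0.6,0.2],[7,-0.3,-0.5]],[5,[0.7,-0.5,0.2],[6.5,0,0]],[5,[0,0,0],[0,0,0]]]' >/dev/null; python3 tgt.py -71.2 .5617 -.1586 .082
```

```text
rotvec [-0.33 -0.14 -0.24] angle 0.4 per 10.5 deg [-7.97 -3.49 -5.88]
shift [ 0.7 -1.7  1.7]
pos [ 0.5638 -0.1596  0.0827] q [-0.47  0.66  1.65 -0.    0.82  0.78] F [-2.5  1.1  6.7] M [ 0.15  0.36 -0.03] t 24.15 w 0.0156
```

The quarter turn is done. I'll ease up so the head meets the lips.

```bash
for i in 1 2 3; do python3 -m inch '[[5,[-0.8,0,0],[0,0,0]],[5,[0,0,0],[0,0,0]]]' >/dev/null; python3 tgt.py -71.2 .5617 -.1586 .085|tail -1;done
```

```text
pos [ 0.5638 -0.1596  0.084 ] q [-0.47  0.66  1.65 -0.    0.83  0.78] F [-1.4  0.6  5.1] M [ 0.08  0.31 -0.07] t 24.4 w 0.0156
pos [ 0.5638 -0.1596  0.0841] q [-0.47  0.66  1.65 -0.    0.83  0.78] F [-1.1  0.   5.4] M [ 0.1   0.15 -0.01] t 24.65 w 0.0156
pos [ 0.5637 -0.1596  0.0841] q [-0.47  0.66  1.65 -0.    0.83  0.78] F [-0.1  0.7  2.5] M [ 0.09  0.15 -0.03] t 24.9 w 0.0156
```

z stalls at 0.0841 while the force falls, so the head is held under the lips. I'll unload fully and release.

```bash
python3 -m inch '[[5,[-0.8,0,0],[0,0,0]],[5,[-0.8,0,0],[0,0,0]],[5,[0,0,0],[0,0,0]]]' >/dev/null; python3 tgt.py -71.2 .5617 -.1586 .085|tail -1
python3 -m inch '[[5,[-0.8,0,0],[0,0,0]],[5,[0,0,0],[0,0,0]]]' >/dev/null; python3 tgt.py -71.2 .5617 -.1586 .085|tail -1
```

```text
pos [ 0.5637 -0.1596  0.0841] q [-0.47  0.66  1.65 -0.    0.83  0.78] F [ 0.4 -0.2 -0.3] M [-0.08 -0.01 -0.01] t 25.275 w 0.0157
pos [ 0.5637 -0.1596  0.0841] q [-0.47  0.66  1.65 -0.    0.83  0.78] F [ 0.5 -0.1 -3.9] M [-0.06 -0.13 -0.03] t 25.525 w 0.0156
```

```bash
python3 -m inch '[[16,[0.4,0,0],[0,0,0]],[20,[0,0,0],[0,0,0]],[30,[0,0,0],[0,0,0]],[40,[0,0,0],[0,0,0]],[40,[0,0,0],[0,0,0]],[40,[-10,0,0],[0,0,0]],[40,[-30,0,0],[0,0,0]],[40,[-40,0,0],[0,0,0]],[40,[-40,0,0],[0,0,0]],[40,[-40,0,0],[0,0,0]]]'
python3 tgt.py -71.2 .4 .2 .3
python3 -c "
from h import *
save('side','end_side.png',(280,130,360,190),8)"
```

```text
time: 26.78
position: [0.5615, -0.1584, 0.2499]
tool_rot: [-0.697, -0.113, 0.699, -0.113]
ft_force: [0.2, -0.6, 0.1]
grip_width: 0.0399
rotvec [-0.36  0.11  0.03] angle 0.4 per 10.5 deg [-10.03   3.     0.8 ]
shift [ -49.8 -391.1   40. ]
pos [ 0.5615 -0.1584  0.2499] q [-0.47  0.44  1.51 -0.    1.2   0.78] F [ 0.2 -0.6  0.1] M [-0.01 -0.06  0.01] t 26.775 w 0.0399
```

View pics/end_side.png

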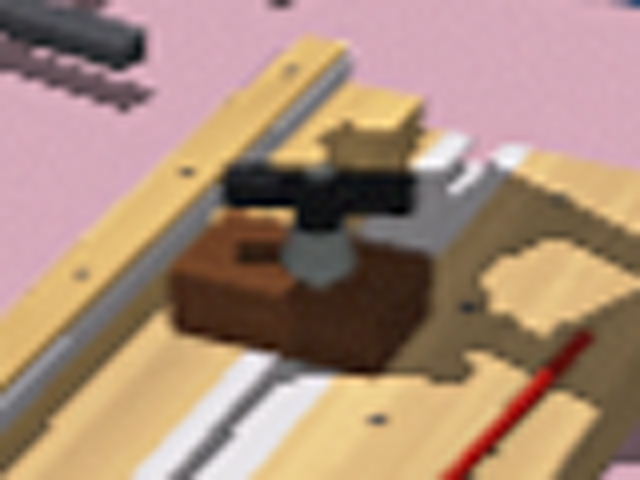

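The stud stands in the block, cup on its top, handle across the track. I'll retreat and compare the block and workpiece in the top view with the start.

```bash
python3 -m inch '[[40,[-20,-45,5],[0,0,0]],[40,[-20,-45,5],[0,0,0]],[40,[-10,-45,5],[0,0,0]],[40,[0,-45,5],[0,0,0]],[40,[0,-45,5],[0,0,0]],[40,[0,-45,5],[0,0,0]],[40,[0,-45,5],[0,0,0]],[40,[0,-30,0],[0,0,0]],[40,[0,0,0],[0,0,0]]]'
python3 - <<'E'
from h import *
a=imaging.camera("top");b=cv2.imread("pics/top0.png")[:,:,::-1]
f=lambda im:cv2.resize(im[142:190,376:440,::-1],(400,300),interpolation=cv2.INTER_CUBIC)
cv2.imwrite("pics/end_top.png",np.hstack([f(b),f(a)]))
# shift of block / workpiece by subpixel correlation
for n,(x0,y0,x1,y1) in dict(block_fence_end=(396,148,426,164),block_low_end=(396,180,426,192),work=(424,144,474,164),jig=(338,195,470,220)).items():
    g=[cv2.cvtColor(np.ascontiguousarray(i[y0:y1,x0:x1]),cv2.COLOR_RGB2GRAY).astype(np.float32) for i in(b,a)]
    w=np.eye(2,3,dtype=np.float32)
    try: cc,w=cv2.findTransformECC(g[0],g[1],w,cv2.MOTION_TRANSLATION); print(n,w[:,2]*2.7,"mm (right=-y,down=-x)",round(cc,3))
    except cv2.error as e: print(n,"ecc failed")
E
```

```text
time: 27.95
position: [0.4189, 0.1648, 0.3107]
tool_rot: [0.706, 0.109, -0.69, 0.117]
ft_force: [-0.1, -0.4, 0.3]
grip_width: 0.0399
block_fence_end [0.18206407 0.29419667] mm (right=-y,down=-x) 0.962
block_low_end [ 0.3688596 -0.3457804] mm (right=-y,down=-x) 0.984
work [0.07217758 0.02097816] mm (right=-y,down=-x) 1.0
jig [7.7583942  0.24113184] mm (right=-y,down=-x) 0.726
```

View pics/end_top.png

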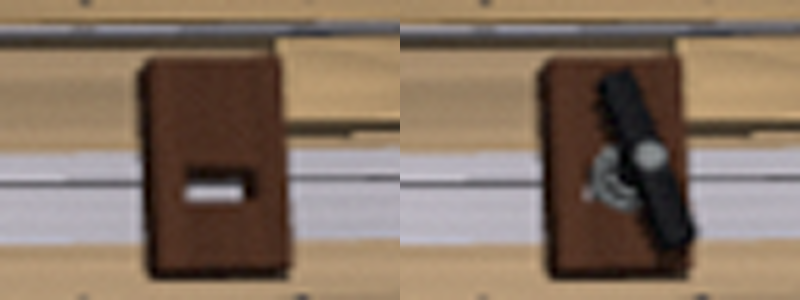

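```bash
python3 - <<'E'
from h import *
for z in(.105,.11,.115): print(z,atz("top",[416.2,166.3],z))
print("slot top view",atz("top",[376+215*.16,142+187*.16],.066))
print(atz("side",[280+318/8,130+172/8],.11), tri([416.2,166.3],[280+318/8,130+172/8]))
E
```

```text
0.105 [ 0.56815806 -0.16257326  0.105     ]
0.11 [ 0.56705234 -0.16119315  0.11      ]
0.115 [ 0.56594663 -0.15981303  0.115     ]
slot top view [ 0.56122397 -0.15623448  0.066     ]
[ 0.56167261 -0.15802853  0.11      ] (array([ 0.56577319, -0.16256654,  0.10723438]), np.float64(0.003945437529775703))
```

```bash
python3 -c "
from h import *
print(robot.hand_in(),get_obs()['time'])"
```

```text
the job is handed in; nothing more can be done
the job is handed in; nothing more can be done
```

The stud is locked in the stop block and the job is handed in, at about 28 s on the robot's clock. I took the black stud from the rack, left the other tools alone and ignored the purple look-alikes.

- **Head angle:** five side-camera views showed the head turned about 19° from the handle, so I lined up the head, not the handle, with the slot.
- **Insertion:** the head went down the slot with no contact until the cup landed. The spring force then rose softly.
- **Locking:** I pressed to roughly 6–8 mm, with about 9 N net at most, and turned it 90°. When I eased up, the stud stopped rising and resisted about 2 N of upward pull, so the head is under the lips.
- **Last checks:** the handle lies about 18–20° off square to the track, as expected from the head's angle. The block moved at most about 0.4 mm and the workpiece about 0.1 mm, both within measuring error.
- **Less certain:**
  - The tool drifted 1–2 mm sideways and tilted about 1° during the turn. The stud now sits about 3 mm off the slot's centre, which I put down to play in the slot plus camera error.
  - My check that the jig stayed still in the picture gave no usable match, as the arm or its shadow had probably changed that part of the view.

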